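# Hold a cold well open with its lever

## Robot

A 7-joint arm with a two-finger parallel gripper is mounted at the origin on a cart in front of the work surface, level with it; the furniture and walls round the work are solid. World frame = base frame: x ahead of the robot, y to its left, z up, the work surface at z = 0. Lengths are in m, angles in rad, forces in N, time in s.
With the tool pointing down it reaches from about 0.425 to 0.925 m from the base axis. Payload 6.8 kg.
Tool frame: the origin (TCP) lies at the very end of the fingers, on their centre line; the grasp point (between the pads) lies 19 mm behind it (r.grip_point_offset is the distance from the TCP to the grasp point, in m); z points along the fingers, y is the line along which they close (so a half turn about z gives the same grasp; the last joint's range is limited). The gripper opens to 85 mm and grips with 20 to 120 N. Pads are 22 mm wide; open, the fingers measure 114 mm over their backs; the gripper's body (76 mm by 85 mm) begins 54 mm behind the grasp point. The pads swing forward as they close: fully open they stand 13 mm farther back than shut.
Start: joints at [1.231, 0.477, 0.022, 1.555, -0.011, 1.109, -0.083], TCP at [0.155, -0.657, 0.231] pointing down, gripper open.
Joint ranges: [-2.96, 2.96], [-0.34, 2.1], [-1.41, 1.46], [0.24, 2.44], [-1.37, 4.51], [0.17, 1.92], [-2.96, 2.96]. Speed limits (rad/s): [2.39, 2.39, 3.14, 3.14, 3.14, 3.14, 3.14].

## Interface

Orientations are given as a rotation vector (axis times angle).
In Python, from bench import status, eyes, r gives the robot as it stands.
- The arm moves only by the shell command python3 -m crank 'ROWS' [OPENING] [FORCE]. ROWS is JSON, a list of rows, each a list of 6 numbers: the shift along the tool's x, y, z normalised to -1 to 1, where 1 is 0.02 m, then the turn, a rotation vector about the tool's x, y, z normalised to -1 to 1, where 1 is 45 degrees. A call has 1 to 12 rows; each row shifts and turns the commanded pose from where the row before left it, along the tool's axes as they then stand; what a row does not reach is not made up. A row lasts 1/10 s, in which the tool goes at most 50 mm and 8.59 degrees, less where a joint would pass 70% of its speed; a pose out of reach is approached as far as the arm can. A call with a number of a shift or a turn outside -1 to 1 is refused whole. A call with a gripper value outside its range is refused whole. OPENING is the opening, from 0 (shut) to 1 (fully open), set as the call begins (- or left out, the last holds). The fingers move at their own pace and stop on an object; FORCE is the grip in N (left out, the last holds). Time passes only in rows, so rows that do not move let the fingers close. It gives the time, the measured TCP pose, the force, the opening and the grip force at its end, in the units of the state.
- status.get_obs(): the state, without advancing time (a new reading comes with each control period).
- eyes.grab_frame(name): name is "scene" or "top"; returns a dict with "image" (384x512x3 uint8, red, green, blue), "depth" (384x512 float32, m along the optical axis (not along the pixel's ray), 0 where there is no reading), "fovy" (degrees; the focal length in pixels is half the picture's height over the tangent of half this angle, whatever the lens; pixels are square), "cx", "cy" (the principal point, pixels), "world_to_cam" (4x4, takes a point from world to camera coordinates). Camera axes: x right, y up, looking along -z (the intrinsics and any distortion apply to the point x, -y, -z); pixel columns grow to the right and rows downward; lengths in m; the calibration is good to about 2 mm. A picture is of the moment at which its call begins.
- r.hand_in(): hands the job in; it is judged then, once.
The state is a dict: "clock": time; "joints": joint angles; "qvel": joint speeds; "tau": joint torques, N m; "tcp_pos": TCP position; "orientation": TCP orientation; "contact_force": force on the tool from outside, world axes, zero at the start; "moment": the same for the moment, N m; "grip_width": finger opening in m; "gripper_force": force on a finger pad.
Only numpy, scipy, OpenCV 4.12 (cv2) and the standard library are available. Lean on these libraries where they do the work, as an engineer would, in place of code of your own. Each camera call takes 0.05 s, during which the arm holds its last target. There are 200 camera calls.

## Task

Open the heavy steel flap of the cold well so that a colleague can check the sample cups: push the safety catch all the way through toward the lever by its upright plate, then press the lever's long end all the way down by the black paddle, and finish while still holding it down with the flap up. Use only pushing with the fingers: pinch or lift nothing, let only the lever raise the flap (do not touch the flap yourself), leave the lever in its saddle and leave the things round about where they stand.

Things in the scene. Friction and masses are not known exactly. Their poses are not given: they have to be found in the camera images.
- stand: fixed stand: aluminium base plate 265 x 130 x 8 mm (x -90 to +175), grey open saddle, white cold well (94 x 126 mm, rim 73 mm up) with four cups at the far end. Origin on the worktop below the lever's pivot; x points from pivot to well (away from the robot within 0.4 rad), y left, z up. A rubber stop (x = -78 mm, top 37 mm up) ends the lever's stroke at about 0.55 rad.
- lever: loose lever resting by its 10 mm cross pin in the open saddle. Origin on the pin's axis, 65 mm up; axes as the stand's at rest. Short end (+x): steel block, its nose 60 mm from the pivot just under the flap's lip. Long arm (-x, 20 x 10 mm) slopes up 0.28 rad to the paddle. Pressed, it turns about y by up to 0.55 rad; takes 3 to 7 N and comes up again when released.
- paddle (a point): centre of the top of the black ribbed paddle (38 x 40 mm, 8 mm thick) at the long end of the lever, 155 mm from the pivot. At rest about 120 mm above the worktop, pressed fully down about 35 mm; it goes down on an arc about the pivot.
- catch (a joint): slide of the grey safety catch, m: 0 to 0.006 at the start, its prop block under the lever's arm so that the lever cannot go down; 0.040 fully through. It slides along the stand's +y (to the robot's left), stays where it is left and needs about 3 N.
- catch_plate (a point): middle of the outer (-y, right) face of the catch's upright push plate, at stand x = -55 mm, about 75 mm right of the lever's middle at the start and 37 mm when pushed through. The plate is 28 mm wide along x, 8 mm thick and stands 22 to 82 mm above the worktop; this point is 62 mm up.
- flap (a joint): hinge angle of the heavy steel flap (90 x 126 x 24 mm and a 50 mm wide lip toward the lever, about 2.2 kg) in rad: 0 shut on the well, grows as the near edge rises; about 0.26 with the lever fully down. It falls shut when the lever is let go.
- flap_lip (a point): middle of the front edge of the flap's lip, 80 mm above the worktop when shut
- small_bottle: bystander: small white bottle with red cap, 34 mm across, 62 mm tall, left of the lever; origin under its centre
- stamp: bystander: rubber stamp with brown handle, 24 x 56 mm, 70 mm tall, right of the well; origin under its centre
- tip_box: bystander: blue pipette tip box, 84 x 120 x 70 mm; origin under its centre
- reagent_bottle: bystander: brown bottle with white cap, 42 mm across, 88 mm tall; origin under its centre
- tube_rack: bystander: blue tube rack, 64 x 125 x 62 mm; origin under its centre
- timer: bystander: white bench timer, 64 x 66 x 19 mm; origin under its centre
- tape: bystander: roll of brown tape, 93 mm across, 48 mm tall; origin under its centre

How it is judged:
By the outcome, as a careful person would: the job done as asked, in the order asked, and still so for the second after the job is handed in, while the arm keeps its last pose, push and grip.
It also fails if it takes over 45 s, if anything falls off the work surface, if the arm or the gripper's body presses on something with over 40 N, if the wrist force passes 120 N, or if a joint passes its speed limit or range.

## Working session

There is one attempt and no reset: what is moved stays moved. The work goes in short steps, Python scripts to look and compute and a shell command to move; the robot and the scene stay as the last step left them, time stands still between calls to the robot, and variables do not carry over. Pictures are saved under pics/ and viewed, at most 10 in all, crops included, and the job is handed in when it is done.

```bash
ls; mkdir -p pics; cat > h.py <<'E'
import numpy as np, cv2
from bench import status, eyes, r
def grab(n):
    f=eyes.grab_frame(n); im=f["image"]; H=im.shape[0]
    f["f"]=H/2/np.tan(np.radians(f["fovy"])/2); return f
def cloud(f):
    d=f["depth"]; v,u=np.indices(d.shape)
    P=np.stack([(u-f["cx"])/f["f"]*d,-(v-f["cy"])/f["f"]*d,-d,np.ones_like(d)],-1)
    W=P@np.linalg.inv(f["world_to_cam"]).T
    return W[...,:3]
E
python3 - <<'E'
from h import *
o=status.get_obs(); print({k:np.round(v,3) for k,v in o.items()})
for n in("scene","top"):
    f=grab(n); print(n,{k:(f[k]) for k in f if k not in("image","depth")})
    np.savez(n+".npz",**f,W=cloud(f))
    cv2.imwrite(f"pics/{n}1.png",f["image"][...,::-1])
E
```

```text
pics
{'clock': np.float64(0.0), 'joints': array([ 1.231,  0.478,  0.022,  1.556, -0.012,  1.109, -0.083]), 'qvel': array([ 0.   , -0.   , -0.001,  0.   ,  0.   ,  0.001, -0.001]), 'tau': array([ 0.0000e+00, -5.9646e+01,  1.6080e+00, -2.8120e+01,  1.2000e-02,
        1.0000e-02, -0.0000e+00]), 'tcp_pos': array([ 0.155, -0.656,  0.23 ]), 'orientation': array([-3.119e+00, -3.630e-01,  1.000e-03]), 'contact_force': array([ 0.009, -0.789, -0.216]), 'moment': array([ 0.029, -0.003,  0.005]), 'gripper_force': np.float64(0.0), 'grip_width': np.float64(0.085)}
scene {'fovy': 54.88715229713618, 'cx': 257.9970099799193, 'cy': 192.13644220647106, 'world_to_cam': array([[ 0.90494927, -0.42484886,  0.02388024, -0.56460195],
       [ 0.22651938,  0.52848558,  0.81816378, -0.20113242],
       [-0.36021631, -0.73498738,  0.57448914, -1.4679514 ],
       [ 0.        ,  0.        ,  0.        ,  1.        ]]), 'f': np.float64(369.71705853099775)}
top {'fovy': 49.37924378000916, 'cx': 256.9963265940834, 'cy': 192.0051499105566, 'world_to_cam': array([[ 0.47536993, -0.87978074,  0.00304682, -0.29697546],
       [ 0.85057545,  0.46046897,  0.2539483 , -0.50485262],
       [-0.22482179, -0.11812783,  0.96721299, -1.47470692],
       [ 0.        ,  0.        ,  0.        ,  1.        ]]), 'f': np.float64(417.6371859777658)}
```

View pics/scene1.png

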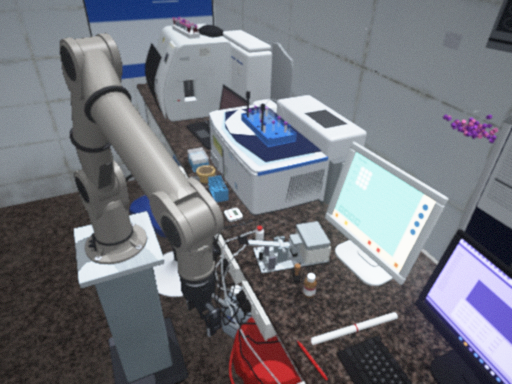

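View pics/top1.png

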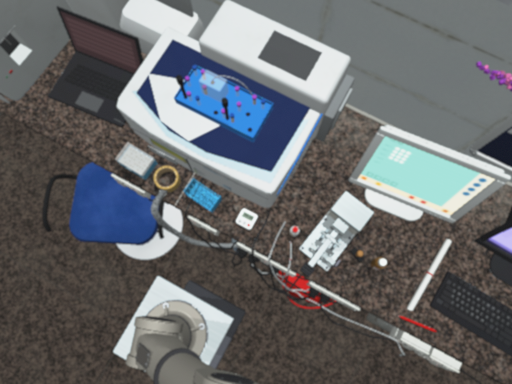

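The scene view shows the stand near pixel (285,245). In the top view it runs from about (305,255) to (350,210), with the small bottle at (294,230) and the brown bottle at (381,262). I'll crop in closer.

```bash
python3 - <<'E'
import numpy as np, cv2
a=np.load("top.npz"); b=np.load("scene.npz")
c1=cv2.resize(a["image"][185:285,280:390],None,fx=5,fy=5,interpolation=2)
c2=cv2.resize(b["image"][210:310,235:345],None,fx=5,fy=5,interpolation=2)
cv2.imwrite("pics/c1.png",c1[...,::-1]);cv2.imwrite("pics/c2.png",c2[...,::-1])
for (n,z,L) in(("top",a,[(305,255),(358,205),(294,230),(381,262),(360,254),(335,230)]),):
    for u,v in L: print(n,u,v,z["W"][v,u].round(3))
E
```

```text
top 305 255 [ 0.472 -0.284  0.005]
top 358 205 [ 0.707 -0.366  0.1  ]
top 294 230 [ 0.525 -0.206  0.059]
top 381 262 [ 0.565 -0.524  0.085]
top 360 254 [ 0.558 -0.45   0.069]
top 335 230 [ 0.594 -0.336  0.067]
```

View pics/c1.png

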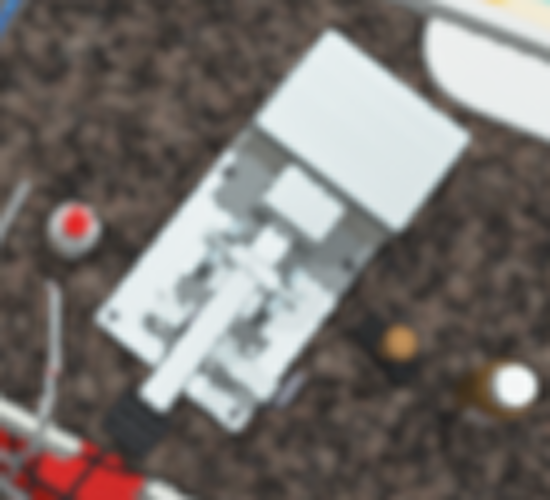

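View pics/c2.png

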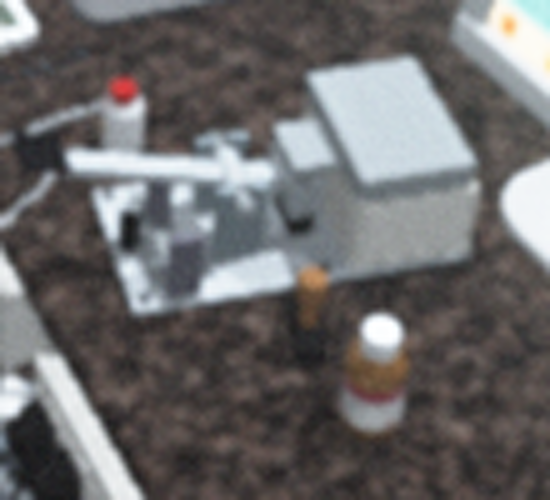

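The crops show the near base-plate corners at top-crop (97,318) and (240,432), and the flap corners at (332,30), (470,135), (400,230) and (258,120). The paddle is at (135,420) and the catch plate at (287,388). A white bar, a wire and a red object sit near the paddle, so I'll fit the stand and check their heights.

```bash
cat >> h.py <<'E'
def ray(f,u,v,z):
    M=np.linalg.inv(f["world_to_cam"]); d=M[:3,:3]@np.array([(u-f["cx"])/f["f"],-(v-f["cy"])/f["f"],-1]); c=M[:3,3]
    return c+d*(z-c[2])/d[2]
def proj(f,p):
    q=f["world_to_cam"]@np.r_[p,1]; return np.array([f["cx"]-f["f"]*q[0]/q[2], f["cy"]+f["f"]*q[1]/q[2]])
E
python3 - <<'E'
from h import *
a=dict(np.load("top.npz")); b=dict(np.load("scene.npz"))
px=[(97,318,.008,-.09,.065),(240,432,.008,-.09,-.065),(332,30,.097,.173,.063),(470,135,.097,.173,-.063),(400,230,.097,.083,-.063),(258,120,.097,.083,.063)]
A=np.array([ray(a,280+u/5-.4,185+v/5-.4,z)[:2] for u,v,z,_,_ in px]); S=np.array([p[3:] for p in px])
ca,cs=A.mean(0),S.mean(0); U,_,V=np.linalg.svd((S-cs).T@(A-ca)); R=(U@V).T
t=ca-R@cs; yaw=np.arctan2(R[1,0],R[0,0]); print("stand",t,yaw, "res mm",((S@R.T+t-A)*1e3).round(1).tolist())
np.save("stand.npy",np.r_[t,yaw])
for n,p in dict(paddle=(-.152,0,.12),plate=(-.055,-.075,.062),lip=(.06,0,.08)).items():
    w=np.r_[R@p[:2]+t,p[2]]; print(n,w.round(3),"top crop",((proj(a,w)-[280,185]+.4)*5).round(),"scene crop",((proj(b,w)-[235,210]+.4)*5).round())
for f in (a,b):
  W=f["W"];L=((W-np.r_[t,0])[...,:2])@R
  # heights around paddle, outside known bodies
  m=(f["depth"]>0)&(L[...,0]>-.4)&(L[...,0]<.2)&(abs(L[...,1])<.3)&(W[...,2]>.02)&((L[...,0]<-.18)|(abs(L[...,1])>.09))
  n,lab,st,_=cv2.connectedComponentsWithStats(m.astype(np.uint8))
  for i in range(1,n):
    if st[i,4]>8:
      k=lab==i; print("n",st[i,4],"L",L[k].min(0).round(2),L[k].max(0).round(2),"z",W[k][:,2].min().round(3),W[k][:,2].max().round(3))
for u,v in [(300,285),(330,300),(290,240),(283,245),(270,265),(240,245),(210,228)]: print(u,v,a["W"][v,u].round(2))
E
```

```text
stand [ 0.55697599 -0.33365965] -0.18690220717834377 res mm [[-2.9, -0.1], [-2.6, 1.7], [2.8, 1.5], [2.7, -2.4], [0.3, -0.9], [-0.2, 0.2]]
paddle [ 0.408 -0.305  0.12 ] top crop [132. 433.] scene crop [ 29. 153.]
plate [ 0.489 -0.397  0.062] top crop [290. 399.] scene crop [185. 263.]
lip [ 0.616 -0.345  0.08 ] top crop [305. 204.] scene crop [305. 150.]
n 1685 L [-0.07  0.23] [0.2 0.3] z 0.028 0.267
n 76 L [-0.07  0.1 ] [-0.04  0.14] z 0.022 0.068
n 77 L [ 0.01 -0.13] [ 0.04 -0.09] z 0.02 0.078
n 146 L [ 0.02 -0.21] [ 0.06 -0.17] z 0.021 0.094
n 438 L [-0.4 -0.3] [-0.35 -0.2 ] z 0.629 0.688
n 3021 L [-0.07  0.23] [0.2 0.3] z 0.02 0.266
n 79 L [-0.07  0.1 ] [-0.04  0.13] z 0.021 0.066
n 92 L [ 0.01 -0.14] [ 0.04 -0.09] z 0.02 0.071
n 219 L [ 0.02 -0.21] [ 0.06 -0.17] z 0.02 0.092
300 285 [ 0.44 -0.38 -0.87]
330 300 [ 0.42 -0.52 -0.53]
290 240 [ 0.5  -0.21 -0.  ]
283 245 [ 0.47 -0.2   0.01]
270 265 [ 0.38 -0.19 -0.02]
240 245 [ 0.39 -0.05 -0.04]
210 228 [ 0.4   0.08 -0.04]
```

The stand pose is good: its frame is at (0.557, -0.334) with yaw -0.187 and residuals under 3 mm. The bar and red object are well below the worktop. Next I close the fingers, turn the tool to line up with the stand and work out the shift.

```bash
cat >> h.py <<'E'
from scipy.spatial.transform import Rotation as Ro
def go(*L):
    """shift in tool units from measured pose to stand-frame points"""
    x,y,a=np.load("stand.npy"); S=Ro.from_euler("z",a); o=status.get_obs(); T=Ro.from_rotvec(o["orientation"])
    l=S.inv().apply(o["tcp_pos"]-[x,y,0])
    print("t",o["clock"],"stand-frame tcp mm",(l*1e3).round(1),"F stand",S.inv().apply(o["contact_force"]).round(1),"grip",round(float(o["grip_width"]),3),"turn",((T.inv()*S*Ro.from_rotvec([np.pi,0,0])).as_rotvec()/(np.pi/4)).round(3))
    for p in L: print(p,"->",(T.inv().apply(S.apply(np.array(p)-l))/.02).round(2))
E
python3 -m crank '[[0,0,0,0,0,0.178],[0,0,0,0,0,0.178],[0,0,0,0,0,0.178],[0,0,0,0,0,0],[0,0,0,0,0,0],[0,0,0,0,0,0]]' 0 30
python3 - <<'E'
from h import *
go((-.055,-.125,.231))
a=dict(np.load("top.npz"));x,y,s=np.load("stand.npy")
for f in(a,dict(np.load("scene.npz"))):
  L=Ro.from_euler("z",-s).apply((f["W"]-[x,y,0]).reshape(-1,3)).reshape(f["W"].shape)
  for nm,m in(("paddle",(abs(L[...,1])<.04)&(abs(L[...,0]+.15)<.04)&(L[...,2]>.105)),("plate",(abs(L[...,1]+.075)<.02)&(abs(L[...,0]+.055)<.03)&(L[...,2]>.04))):
    q=L[m]; print(nm,len(q),np.percentile(q,[5,50,95],axis=0).round(3).tolist())
E
```

```text
clock: 0.7
tcp_pos: [0.1551, -0.6568, 0.2311]
orientation: [-3.128, 0.29, 0.0]
contact_force: [0.4, -0.1, -0.6]
grip_width: 0.0001
gripper_force: 0.0
t 0.7 stand-frame tcp mm [-334.8 -392.2  231.1] F stand [ 0.4 -0.  -0.6] grip 0.0 turn [-0.     0.     0.003]
(-0.055, -0.125, 0.231) -> [ 1.402e+01 -1.333e+01  1.000e-02]
paddle 135 [[-0.164, -0.015, 0.11], [-0.146, 0.002, 0.121], [-0.126, 0.02, 0.127]]
plate 29 [[-0.07, -0.072, 0.049], [-0.058, -0.067, 0.078], [-0.046, -0.064, 0.087]]
paddle 89 [[-0.162, -0.017, 0.109], [-0.146, -0.003, 0.12], [-0.125, 0.017, 0.126]]
plate 69 [[-0.067, -0.075, 0.043], [-0.056, -0.072, 0.065], [-0.043, -0.069, 0.082]]
```

```bash
python3 -m crank '[[1,-0.95,0,0,0,0],[1,-0.95,0,0,0,0],[1,-0.95,0,0,0,0],[1,-0.95,0,0,0,0],[1,-0.95,0,0,0,0],[1,-0.95,0,0,0,0],[1,-0.95,0,0,0,0],[1,-0.95,0,0,0,0],[1,-0.95,0,0,0,0],[1,-0.95,0,0,0,0],[1,-0.95,0,0,0,0],[1,-0.95,0,0,0,0]]' >/dev/null
python3 -m crank '[[1,-0.95,0,0,0,0],[1,-0.95,0,0,0,0],[0,0,0,0,0,0],[0,0,1,0,0,0],[0,0,1,0,0,0],[0,0,1,0,0,0],[0,0,1,0,0,0],[0,0,0,0,0,0],[0,0,0,0,0,0]]'
python3 - <<'E'
from h import *
go((-.055,-.125,.055),(-.055,-.092,.055))
f=grab("scene"); x,y,s=np.load("stand.npy")
cv2.imwrite("pics/s2.png",cv2.resize(f["image"][190:310,220:340],None,fx=5,fy=5,interpolation=2)[...,::-1])
E
```

```text
clock: 2.8
tcp_pos: [0.4793, -0.4483, 0.1515]
orientation: [-3.128, 0.294, 0.001]
contact_force: [0.4, 0.2, 0.1]
grip_width: 0.0001
gripper_force: 0.0
t 2.8 stand-frame tcp mm [ -55.  -127.   151.5] F stand [0.4 0.3 0.1] grip 0.0 turn [-0.     0.001 -0.001]
(-0.055, -0.125, 0.055) -> [ 0.   -0.1   4.83]
(-0.055, -0.092, 0.055) -> [ 0.   -1.75  4.83]
```

View pics/s2.png

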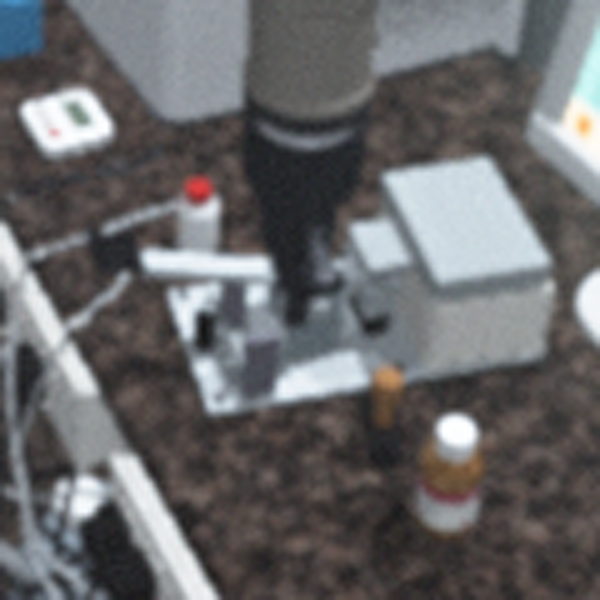

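The closed fingers end near (298,320), above and to the right of the catch plate at (262,360), and the stamp at (388,410) is clear. I'll descend and move in beside the plate.

```bash
python3 -m crank '[[0,0,1,0,0,0],[0,0,1,0,0,0],[0,0,1,0,0,0],[0,0,1,0,0,0],[0,0,0.8,0,0,0],[0,0,0,0,0,0],[0,-0.5,0,0,0,0],[0,-0.5,0,0,0,0],[0,-0.5,0,0,0,0],[0,-0.3,0,0,0,0],[0,0,0,0,0,0],[0,0,0,0,0,0]]'
python3 - <<'E'
from h import *
go((-.055,-.050,.055))
E
```

```text
clock: 4.05
tcp_pos: [0.4867, -0.4125, 0.0556]
orientation: [3.127, -0.294, 0.001]
contact_force: [-0.0, -1.0, 0.2]
grip_width: 0.0
gripper_force: 0.0
t 4.05 stand-frame tcp mm [-54.4 -90.5  55.6] F stand [ 0.1 -1.   0.2] grip 0.0 turn [ 0.001 -0.    -0.   ]
(-0.055, -0.05, 0.055) -> [-0.03 -2.03  0.03]
```

```bash
python3 -m crank '[[0,-0.25,0,0,0,0],[0,-0.25,0,0,0,0],[0,-0.25,0,0,0,0],[0,-0.25,0,0,0,0],[0,-0.25,0,0,0,0],[0,-0.25,0,0,0,0],[0,0,0,0,0,0],[0,0,0,0,0,0]]'
python3 -c "from h import *;go()"
python3 -m crank '[[0,-0.2,0,0,0,0],[0,-0.1,0,0,0,0],[0,-0.1,0,0,0,0],[0,0,0,0,0,0],[0,0,0,0,0,0],[0,0,0,0,0,0]]'
python3 -c "from h import *;go()"
```

```text
clock: 4.85
tcp_pos: [0.4926, -0.3817, 0.0551]
orientation: [-3.127, 0.293, -0.0]
contact_force: [-0.2, -0.4, -1.2]
grip_width: 0.0006
gripper_force: 0.0
t 4.85 stand-frame tcp mm [-54.4 -59.2  55.1] F stand [-0.2 -0.4 -1.2] grip 0.001 turn [-0.002  0.     0.   ]
clock: 5.45
tcp_pos: [0.4937, -0.3749, 0.0553]
orientation: [-3.127, 0.294, 0.0]
contact_force: [0.5, -0.5, -1.4]
grip_width: 0.0004
gripper_force: 0.4
t 5.45 stand-frame tcp mm [-54.6 -52.2  55.3] F stand [ 0.6 -0.4 -1.4] grip 0.0 turn [-0.001  0.    -0.001]
```

```bash
for i in 1 2 3; do python3 -m crank '[[0,-0.1,0,0,0,0],[0,0,0,0,0,0]]' >/dev/null
python3 -c "from h import *;go()"; done
```

```text
t 5.65 stand-frame tcp mm [-54.5 -50.6  55.3] F stand [ 0.9 -0.8 -1. ] grip -0.0 turn [ 0.    -0.    -0.001]
t 5.85 stand-frame tcp mm [-54.5 -49.4  55.4] F stand [ 0.2 -4.5 -1.9] grip -0.0 turn [ 0.002 -0.001 -0.002]
t 6.05 stand-frame tcp mm [-54.6 -49.2  55.5] F stand [ 0.9 -8.1 -3.1] grip -0.001 turn [ 0.004 -0.002 -0.003]
```

```bash
python3 -m crank '[[0,-0.2,0,0,0,0],[0,0,0,0,0,0],[0,0,0,0,0,0]]' >/dev/null
python3 -c "from h import *;go()"
python3 -m crank '[[0,1,0,0,0,0],[0,1,0,0,0,0],[0,0.5,-0.5,0,0,0],[0,0,-1,0,0,0],[0,0,-1,0,0,0],[0,0,-1,0,0,0],[0,0,-1,0,0,0],[0,0,-1,0,0,0],[0,0,-1,0,0,0],[0,0,0,0,0,0]]' >/dev/null
python3 - <<'E'
from h import *
go((-.147,0,.170))
f=grab("scene")
cv2.imwrite("pics/s3.png",cv2.resize(f["image"][190:310,220:340],None,fx=5,fy=5,interpolation=2)[...,::-1])
f["W"]=cloud(f); x,y,s=np.load("stand.npy")
L=Ro.from_euler("z",-s).apply((f["W"]-[x,y,0]).reshape(-1,3))
q=L[(abs(L[:,1]+.04)<.02)&(abs(L[:,0]+.055)<.02)&(L[:,2]>.03)&(L[:,2]<.095)]
print(len(q),np.percentile(q,[5,50,95],axis=0).round(3).tolist())
E
```

```text
t 6.35 stand-frame tcp mm [-54.6 -49.   55.7] F stand [  3.8 -15.9  -6.1] grip 0.0 turn [ 0.01  -0.003 -0.006]
t 7.35 stand-frame tcp mm [-52.7 -92.2 189.1] F stand [ 0.4 -0.1  0.9] grip 0.0 turn [ 0.002 -0.007  0.   ]
(-0.147, 0, 0.17) -> [-4.72 -4.61  0.92]
82 [[-0.068, -0.037, 0.033], [-0.056, -0.035, 0.059], [-0.043, -0.031, 0.081]]
```

View pics/s3.png

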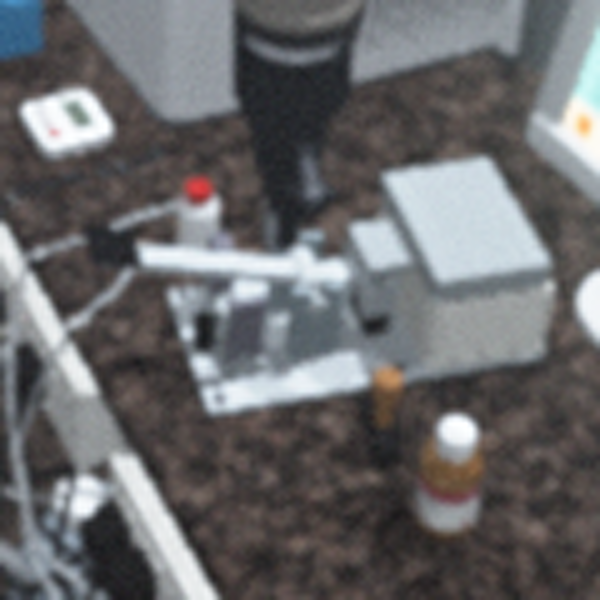

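The catch is fully through: the plate face is at y about -35 mm (near crop (243,320)) and it held at 16 N. The lever and bystanders haven't moved. Now to the paddle at (110,245).

```bash
python3 -m crank '[[-0.95,-0.92,0,0,0,0],[-0.95,-0.92,0,0,0,0],[-0.95,-0.92,0,0,0,0],[-0.95,-0.92,0,0,0,0],[-0.95,-0.92,0,0,0,0],[0,0,0.9,0,0,0],[0,0,1,0,0,0],[0,0,0.5,0,0,0],[0,0,0,0,0,0],[0,0,0,0,0,0]]' >/dev/null
python3 -c "from h import *;go((-.148,0,.12),(-.155,0,.065),(-.152,0,.035))"
```

```text
t 8.4 stand-frame tcp mm [-149.5   -0.4  137.3] F stand [0.6 0.4 0.1] grip 0.0 turn [-0.     0.001 -0.001]
(-0.148, 0, 0.12) -> [ 0.08 -0.02  0.86]
(-0.155, 0, 0.065) -> [-0.27 -0.02  3.61]
(-0.152, 0, 0.035) -> [-0.12 -0.02  5.11]
```

```bash
python3 -m crank '[[0,0,0.4,0,0,0],[0,0,0.4,0,0,0],[-0.05,0,0.3,0,0,0],[-0.05,0,0.3,0,0,0],[-0.05,0,0.3,0,0,0],[-0.05,0,0.3,0,0,0],[0,0,0.3,0,0,0],[0,0,0.3,0,0,0],[0,0,0,0,0,0]]' >/dev/null
python3 -c "from h import *;go()"
python3 -m crank '[[0,0,0.3,0,0,0],[0,0,0.3,0,0,0],[0,0,0.3,0,0,0],[0.05,0,0.3,0,0,0],[0.05,0,0.3,0,0,0],[0.05,0,0.3,0,0,0],[0,0,0.2,0,0,0],[0,0,0,0,0,0],[0,0,0,0,0,0]]' >/dev/null
python3 -c "from h import *;go((-.152,0,.035))"
```

```text
t 9.3 stand-frame tcp mm [-153.8   -0.5   84.5] F stand [-0.9 -0.7  3.2] grip 0.0 turn [-0.     0.001 -0.001]
t 10.2 stand-frame tcp mm [-150.2   -0.4   45.2] F stand [-2.9 -0.5  1.7] grip 0.0 turn [-0.    -0.001 -0.001]
(-0.152, 0, 0.035) -> [-0.09 -0.02  0.51]
```

```bash
for i in 1 2; do python3 -m crank '[[0,0,0.15,0,0,0],[0,0,0.1,0,0,0],[0,0,0,0,0,0],[0,0,0,0,0,0]]' >/dev/null
python3 -c "from h import *;go()"; done
```

```text
t 10.6 stand-frame tcp mm [-149.7   -0.6   40.6] F stand [ 0.8 -1.1  3.6] grip -0.0 turn [ 0.001 -0.002 -0.001]
t 11.0 stand-frame tcp mm [-149.2   -1.5   37.5] F stand [-5.7  0.4 25.3] grip -0.0 turn [ 0.002 -0.004 -0.002]
```

```bash
python3 -m crank '[[0,0,0,0,0,0],[0,0,0,0,0,0],[0,0,0,0,0,0],[0,0,0,0,0,0],[0,0,0,0,0,0]]' >/dev/null
python3 - <<'E'
from h import *
go()
f=grab("scene")
cv2.imwrite("pics/s4.png",cv2.resize(f["image"][190:310,220:340],None,fx=5,fy=5,interpolation=2)[...,::-1])
x,y,s=np.load("stand.npy")
L=Ro.from_euler("z",-s).apply((cloud(f)-[x,y,0]).reshape(-1,3))
q=L[(abs(L[:,1])<.05)&(abs(L[:,0]-.13)<.035)&(L[:,2]>.09)]
print("flap slope",np.polyfit(q[:,0],q[:,2],1))
E
```

```text
t 11.5 stand-frame tcp mm [-149.2   -1.5   37.5] F stand [-4.1 -0.4 25.2] grip 0.0 turn [ 0.002 -0.004 -0.002]
flap slope [-0.27762747  0.14452606]
```

View pics/s4.png

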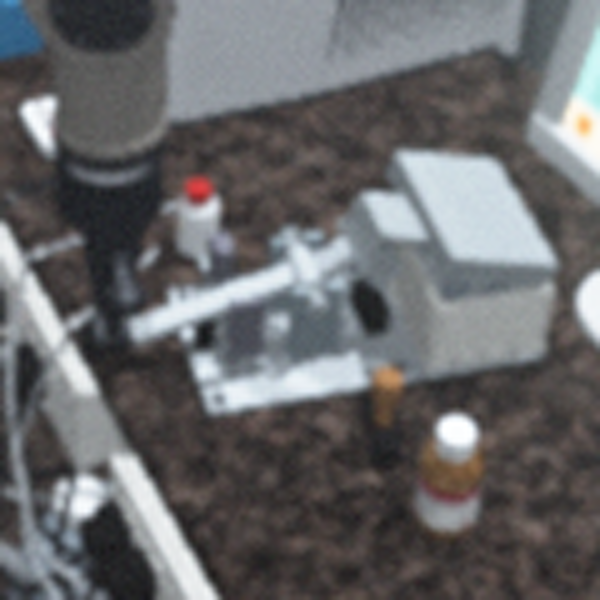

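The paddle is fully down under the fingers at (110,330), and the flap is up about 0.27 rad with its lip at (385,215). The lever is in its saddle and the bystanders are in place. The force is steady at 25 N, so I'm handing in.

```bash
python3 -c "from bench import r; print(r.hand_in())"
```

```text
the job is handed in; nothing more can be done
None
```

I pushed the catch fully through, pressed the paddle down to its stop and handed the job in with it still held there at about 25 N; the flap is up about 0.27 rad, the lever is in its saddle, and nothing else in view had moved.

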